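# Heft the cartons and bin the full one

## Robot

A 7-joint arm with a two-finger parallel gripper is mounted at the origin on the work surface. World frame = base frame: x ahead of the robot, y to its left, z up, the work surface at z = 0. Lengths are in m, angles in rad, forces in N, time in s.
With the tool pointing down it reaches from about 0.425 to 0.925 m from the base axis. Payload 6.8 kg.
Tool frame: the origin (TCP) lies on the centre line of the jaws, within the pads' length; the fingertips stand 17 mm ahead of it and the grasp point (between the pads) lies 2 mm behind it; z points along the fingers, x is the direction in which the jaws open and shut, and the axes are right-handed (so a half turn about z gives the same grasp; the last joint's range is limited). The gripper opens to 85 mm and grips with 20 to 120 N. Pads are 22 mm wide; open, the fingers measure 114 mm over their backs; the gripper's body (76 mm by 85 mm) begins 54 mm behind the grasp point. The pads swing forward as they close: fully open they stand 13 mm farther back than shut.
Start: joints at [1.205, 0.477, 0.022, 1.555, -0.011, 1.109, -0.083], TCP at [0.172, -0.653, 0.248] pointing down, gripper open.
Joint ranges: [-2.96, 2.96], [-0.34, 2.1], [-1.41, 1.46], [0.24, 2.44], [-1.37, 4.51], [0.17, 1.92], [-2.96, 2.96]. Speed limits (rad/s): [2.39, 2.39, 3.14, 3.14, 3.14, 3.14, 3.14].

## Interface

Orientations are given as a rotation vector (axis times angle).
In Python, from bench import r gives the robot as it stands.
- The arm moves only by the tool arm_command, never from a script. Its argument "increments" is a list of rows, each a list of 3 entries, a list of its own where there are three numbers: the shift along the world's x, y, z in m, then the turn, a rotation vector about the world's x, y, z in rad, then the opening in per cent of the stroke, from 0 (shut) to 100 (fully open). A call has 1 to 10 rows; each row is the pose to reach, as a shift and turn from the pose commanded when the call began; what a row does not reach only later rows make up. A row lasts 1/10 s, in which the tool goes at most 50 mm and 8.59 degrees, less where a joint would pass 70% of its speed; a pose out of reach is approached as far as the arm can. A call with a gripper value outside its range is refused whole. The fingers move at their own pace and stop on an object; "newtons" is the grip in N (left out, the last holds). Time passes only in rows, so rows that repeat a pose let the fingers close. It gives the time, the measured TCP pose, the force and the opening at its end, in the units of the state.
- r.get_obs(): the state, without advancing time (a new reading comes with each control period).
- r.grab_frame(name): name is "scene" or "top"; returns the picture (480x640x3 uint8, blue, green, red); there is no depth.
- r.camera_model(name): a dict with "camera_matrix" (3x3 intrinsics, pixels), "camera_from_world" (4x4, takes a point from world to camera coordinates). Camera axes: x right, y down, z forward; pixel columns grow to the right and rows downward; lengths in m; the calibration is good to about 2 mm. A picture is of the moment at which its call begins. camera_model takes no time and is no camera call.
- r.hand_in(): hands the job in, once; it reports no verdict.
The state is a dict: "clock": time; "joints": joint angles; "qvel": joint speeds; "tau": joint torques, N m; "tcp_pos": TCP position; "orientation": TCP orientation; "contact_force": force on the tool from outside, world axes, zero at the start; "moment": the same for the moment, N m; "grip_width": finger opening in m.
Only numpy, scipy, OpenCV 4.12 (cv2) and the standard library are available. Lean on these libraries where they do the work, as an engineer would, in place of code of your own. Each camera call takes 0.05 s, during which the arm holds its last target. There are 200 camera calls.

## Task

Three shut cartons that look alike stand on the mat, and only one still has its steel bushing in it: lift them to feel which. Push in the red release tab on the bin's clear cover, swing the cover right back so that it stays open, and set the full carton down gently and upright in the free half of the bin. Leave the two empties standing upright on the mat, knock over no carton, and leave the other fittings on the mat and the cartons already in the bin where they are.

Things in the scene. Friction and masses are not known exactly. Their poses are not given: they have to be found in the camera images.
- carton_a: One of three look-alike shut cardboard cartons standing on the mat, 48 by 48 mm and 85 mm tall, its sides along its x and y, turned up to 0.3 rad from the mat's axes. One still holds a steel bushing and weighs 0.40 to 0.55 kg in all; the other two hold only light packing, about 0.06 kg each. Any may be the full one; only the weight tells. Origin: centre of the underside, z up.
- carton_b: One of three look-alike shut cardboard cartons standing on the mat, 48 by 48 mm and 85 mm tall, its sides along its x and y, turned up to 0.3 rad from the mat's axes. One still holds a steel bushing and weighs 0.40 to 0.55 kg in all; the other two hold only light packing, about 0.06 kg each. Any may be the full one; only the weight tells. Origin: centre of the underside, z up.
- carton_c: One of three look-alike shut cardboard cartons standing on the mat, 48 by 48 mm and 85 mm tall, its sides along its x and y, turned up to 0.3 rad from the mat's axes. One still holds a steel bushing and weighs 0.40 to 0.55 kg in all; the other two hold only light packing, about 0.06 kg each. Any may be the full one; only the weight tells. Origin: centre of the underside, z up.
- mat: dark ribbed rubber mat fixed to the bench, 240 (x) by 320 (y) by 3 mm. Origin: centre of its underside.
- bin: teal plastic stock bin fixed to the bench, 180 (x) by 200 (y) mm outside (rim 5 mm more each way), 104 mm high, walls and floor 4 mm thick; its front (label, release tab) is its -x side, the cover's hinge runs along its back (+x) edge. The cover is latched shut at the start. Origin: centre of the underside.
- bin_space (a point): centre of the free (left, +y) half of the bin's inner floor, on the floor, 4 mm above the bench: 45 mm to the bin's +y from its middle
- cover (a joint): angle of the bin's clear cover (rad): 0 shut, about 1.57 upright, 1.8 fully back against its stop. Stiff hinge: it stays at whatever angle it is left (about 2 N at the tab moves it).
- cover_hinge (a point): middle of the cover's hinge axis, which runs along the bin's y, 84 mm behind the bin's middle and 101 mm above the bench. The cover is a 5 mm clear plate, 164 mm from hinge to free front edge and 192 mm wide.
- tab_grip (a point): centre of the round bead (12 mm in diameter, 30 mm long, along the bin's y) on top of the red release tab, at the middle of the cover's front edge: 152 mm from the hinge towards the bin's front, 29 mm above hinge level and 26 mm above the cover's top when shut. It moves with the cover. Pinched by the bead's two ends it can be pushed and lifted, and turns between the fingers as the cover swings.
- tab (a joint): how far the release tab is pressed in towards the hinge (m): 0 as it rests, 0.008 at its stop; sprung, 3 N to start and 7 N at the stop. Its hook lets go of the catch plate on the bin's front rim from about 0.005 on; keep it pressed until the cover has risen by 0.1 rad.
- stock_1: One of two full cartons of the same look and size, already standing side by side in the bin's right half (its -y side). Origin: centre of the underside.
- stock_2: One of two full cartons of the same look and size, already standing side by side in the bin's right half (its -y side). Origin: centre of the underside.
- coupling: stainless pipe coupling, a ring 43 mm in diameter and 48 mm tall, standing behind the cartons on the mat (its +x side), a bystander. Origin: centre of the underside.
- nipple: stainless hexagon nipple, 44 mm across and 46 mm tall, standing behind the cartons on the mat (its +x side), a bystander. Origin: centre of the underside.

How it is judged:
On the way, in this order (a step that is already met when the one before it is completed fails the run):
1. the bin's cover is unlatched and swung back (more than 1.2 rad) (value of joint cover above 1.2 rad), for 0.2 s.
2. the full carton stands upright on the bin's floor (((x of carton_a in the frame of bin between -0.086 and 0.086 m and y of carton_a in the frame of bin between -0.096 and 0.096 m and z of carton_a in the frame of bin below 0.008 m and angle between carton_a's own z axis and vertical below 0.12 rad and linear speed of carton_a below 0.03 m/s and contact force between carton_a and bin above 2 N) or (x of carton_b in the frame of bin between -0.086 and 0.086 m and y of carton_b in the frame of bin between -0.096 and 0.096 m and z of carton_b in the frame of bin below 0.008 m and angle between carton_b's own z axis and vertical below 0.12 rad and linear speed of carton_b below 0.03 m/s and contact force between carton_b and bin above 2 N) or (x of carton_c in the frame of bin between -0.086 and 0.086 m and y of carton_c in the frame of bin between -0.096 and 0.096 m and z of carton_c in the frame of bin below 0.008 m and angle between carton_c's own z axis and vertical below 0.12 rad and linear speed of carton_c below 0.03 m/s and contact force between carton_c and bin above 2 N))), for 0.2 s.
At the end, for the whole second after the job is handed in: The full carton (it bears on the bin with its weight, more than 2 N) stands upright (within 0.12 rad) and still on the bin's floor; both empties stand upright (within 0.12 rad) and still on the mat; the cover is left open by more than 1.2 rad (((x of carton_a in the frame of bin between -0.086 and 0.086 m and y of carton_a in the frame of bin between -0.096 and 0.096 m and z of carton_a in the frame of bin below 0.008 m and angle between each of carton_a, carton_b, carton_c's own z axis and vertical below 0.12 rad and linear speed of each of carton_a, carton_b, carton_c below 0.03 m/s and contact force between carton_a and bin above 2 N and x of carton_b in the frame of mat between -0.12 and 0.12 m and y of carton_b in the frame of mat between -0.16 and 0.16 m and z of each of carton_b, carton_c in the frame of mat below 0.008 m and x of carton_c in the frame of mat between -0.12 and 0.12 m and y of carton_c in the frame of mat between -0.16 and 0.16 m) or (x of carton_b in the frame of bin between -0.086 and 0.086 m and y of carton_b in the frame of bin between -0.096 and 0.096 m and z of carton_b in the frame of bin below 0.008 m and angle between each of carton_b, carton_a, carton_c's own z axis and vertical below 0.12 rad and linear speed of each of carton_b, carton_a, carton_c below 0.03 m/s and contact force between carton_b and bin above 2 N and x of carton_a in the frame of mat between -0.12 and 0.12 m and y of carton_a in the frame of mat between -0.16 and 0.16 m and z of each of carton_a, carton_c in the frame of mat below 0.008 m and x of carton_c in the frame of mat between -0.12 and 0.12 m and y of carton_c in the frame of mat between -0.16 and 0.16 m) or (x of carton_c in the frame of bin between -0.086 and 0.086 m and y of carton_c in the frame of bin between -0.096 and 0.096 m and z of carton_c in the frame of bin below 0.008 m and angle between each of carton_c, carton_a, carton_b's own z axis and vertical below 0.12 rad and linear speed of each of carton_c, carton_a, carton_b below 0.03 m/s and contact force between carton_c and bin above 2 N and x of carton_a in the frame of mat between -0.12 and 0.12 m and y of carton_a in the frame of mat between -0.16 and 0.16 m and z of each of carton_a, carton_b in the frame of mat below 0.008 m and x of carton_b in the frame of mat between -0.12 and 0.12 m and y of carton_b in the frame of mat between -0.16 and 0.16 m)) and value of joint cover above 1.2 rad); the robot touches nothing.
It fails at once if a carton is dropped into the bin (faster than 0.6 m/s inside it) (((x of carton_a in the frame of bin between -0.086 and 0.086 m and y of carton_a in the frame of bin between -0.096 and 0.096 m and z of carton_a in the frame of bin below 0.09 m) and linear speed of carton_a above 0.6 m/s) or ((x of carton_b in the frame of bin between -0.086 and 0.086 m and y of carton_b in the frame of bin between -0.096 and 0.096 m and z of carton_b in the frame of bin below 0.09 m) and linear speed of carton_b above 0.6 m/s) or ((x of carton_c in the frame of bin between -0.086 and 0.086 m and y of carton_c in the frame of bin between -0.096 and 0.096 m and z of carton_c in the frame of bin below 0.09 m) and linear speed of carton_c above 0.6 m/s)).
It fails at once if a carton is knocked over (tilted by more than 0.7 rad) (angle between any of carton_a, carton_b, carton_c, stock_1, stock_2's own z axis and vertical above 0.7 rad).
It fails at once if a fitting on the mat or a carton that was already in the bin is shoved more than 25 mm (distance of any of coupling, nipple, stock_1, stock_2 from where it was at the start of the episode above 0.025 m).
It also fails if it takes over 72 s, if anything falls off the work surface, if the arm or the gripper's body presses on something with over 40 N, if the wrist force passes 120 N, or if a joint passes its speed limit or range.

## Working session

There is one attempt and no reset: what is moved stays moved. The work goes in short steps, Python scripts to look and compute and a tool call to move; the robot and the scene stay as the last step left them, time stands still between calls to the robot, and variables do not carry over. Pictures are saved under pics/ and viewed, about 8 in all and at most 12, crops included, and the job is handed in when it is done.

Besides the shell and the picture viewer there is one more tool, called after ">>>" by a JSON object that holds its "api" and its "payload", one argument or row to a line. arm_command: Moves the arm, as the interface text tells. Its arguments: {"type":"object","properties":{"increments":{"type":"array","items":{"type":"array"}},"newtons":{"type":"number"}},"required":["increments"]}

```bash
ls; mkdir -p pics; python3 - <<'E'
from bench import r
import cv2,numpy as np
for n in ("scene","top"):
    cv2.imwrite(f"pics/{n}0.png",r.grab_frame(n)); m=r.camera_model(n); print(n,np.round(m["camera_matrix"],1).tolist(),np.round(m["camera_from_world"],3).tolist())
print(r.get_obs())
E
```

```text
pics
scene [[540.9, 0.0, 320.6], [0.0, 540.9, 228.3], [0.0, 0.0, 1.0]] [[0.398, 0.918, -0.0, -0.186], [0.773, -0.335, -0.538, -0.344], [-0.494, 0.214, -0.843, 1.338], [0.0, 0.0, 0.0, 1.0]]
top [[533.8, 0.0, 321.3], [0.0, 533.8, 234.6], [0.0, 0.0, 1.0]] [[-0.003, -1.0, -0.023, -0.011], [-0.993, 0.005, -0.12, 0.518], [0.12, 0.023, -0.993, 1.029], [0.0, 0.0, 0.0, 1.0]]
{'clock': 0.1, 'joints': array([ 1.20489949,  0.47771767,  0.0223501 ,  1.55635422, -0.01151864,
        1.10930972, -0.08306863]), 'qvel': array([-1.69983989e-03, -4.19848388e-04, -1.37585424e-03, -3.77814732e-03,
        1.20427355e-03, -8.89824778e-05, -2.32071938e-04]), 'tau': array([ 3.60804959e-03, -5.97761106e+01,  1.61296964e+00, -2.81955010e+01,
        1.27021325e-02,  5.04994081e-03, -3.66959489e-05]), 'tcp_pos': array([ 0.1719528 , -0.65220178,  0.24742221]), 'orientation': array([-2.48786123e+00,  1.91685340e+00,  2.16487214e-03]), 'contact_force': array([ 0.06382694, -0.42459629, -0.23111223]), 'moment': array([-0.00324843,  0.02694946,  0.05303601]), 'grip_width': 0.08542934214614734}
```

View pics/top0.png

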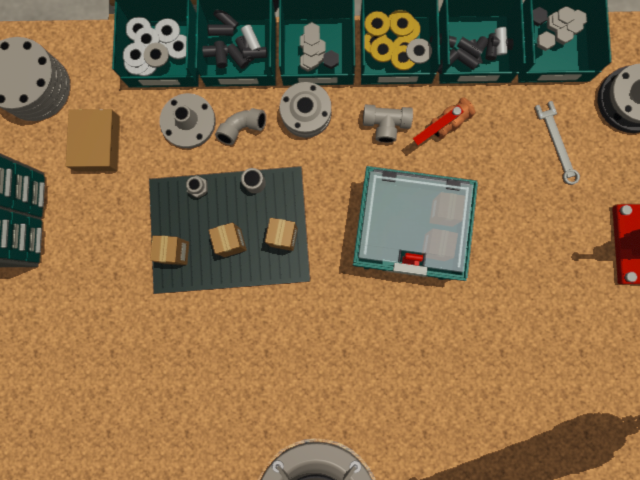

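View pics/scene0.png

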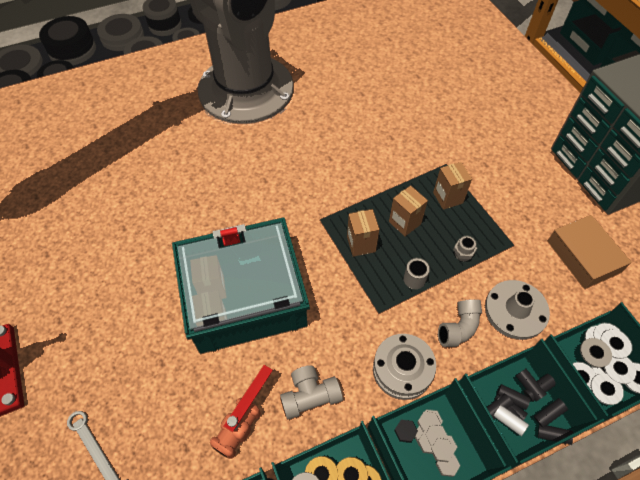

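The top view shows the carton tops near (168,251), (227,240) and (281,234). The coupling is at (252,180), the nipple at (197,186), the bin centred near (416,222) and the red tab at (411,258). I'll enlarge both areas to read the corners.

```bash
python3 - <<'E'
import cv2
i=cv2.imread("pics/top0.png")
cv2.imwrite("pics/mat.png",cv2.resize(i[165:295,145:315],None,fx=4.5,fy=4.5,interpolation=cv2.INTER_CUBIC))
cv2.imwrite("pics/bin.png",cv2.resize(i[163:283,345:485],None,fx=5,fy=5,interpolation=cv2.INTER_CUBIC))
E
```

```text
(no output)
```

View pics/mat.png

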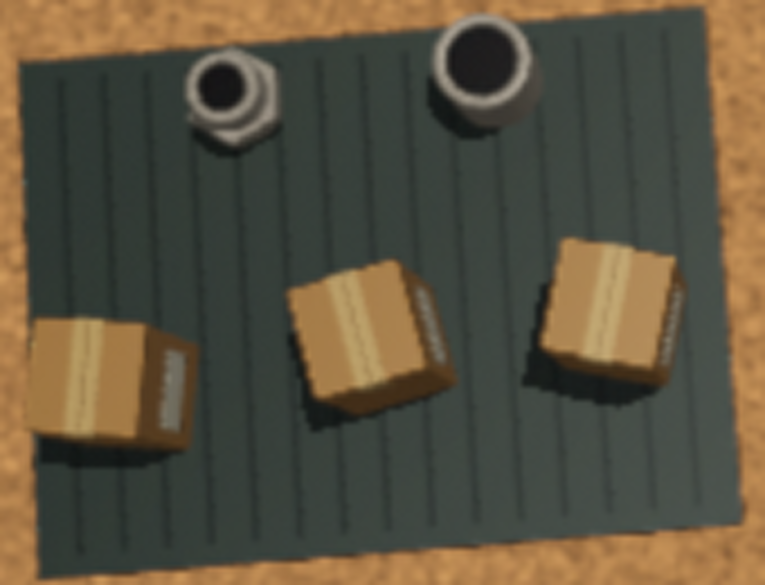

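View pics/bin.png

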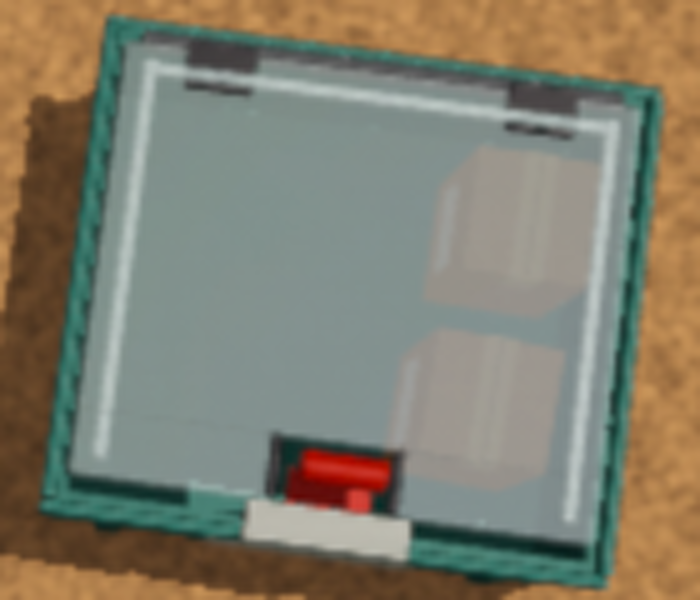

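The mat crop gives clear top corners for the three cartons. Their yaws differ, and the left one stands close to the mat's left edge. The bin crop gives the rim corners, and the bead is at crop (347,469). The stock cartons are on the image's right (-y), so the left half is free.

```bash
cat >h.py <<'E'
import numpy as np,cv2
from bench import r
def ray(n,uv,z):
    m=r.camera_model(n);K=np.array(m["camera_matrix"]);T=np.array(m["camera_from_world"]);R=T[:3,:3];o=-R.T@T[:3,3]
    d=(R.T@np.linalg.inv(K)@np.c_[np.array(uv,float).reshape(-1,2),np.ones(len(np.array(uv).reshape(-1,2)))].T).T
    return o+d*((z-o[2])/d[:,2])[:,None]
def proj(n,P):
    m=r.camera_model(n);T=np.array(m["camera_from_world"]);p=(T[:3,:3]@np.array(P,float).T).T+T[:3,3];q=(np.array(m["camera_matrix"])@p.T).T
    return q[:,:2]/q[:,2:]
def fit(P,dx,dy):  # rect corners in order: (+x+y),(+x-y),(-x-y),(-x+y)
    Q=np.array([[dx,dy],[dx,-dy],[-dx,-dy],[-dx,dy]])/2;c=P[:,:2].mean(0);A=P[:,:2]-c
    yaw=np.arctan2((Q[:,0]*A[:,1]-Q[:,1]*A[:,0]).sum(),(Q*A).sum());return c,yaw,np.linalg.norm(A,axis=1).mean()/np.linalg.norm(Q,axis=1).mean()
E
python3 - <<'E'
from h import *
M=lambda c:(np.array(c,float)+.5)/4.5-.5+[145,165]
B=lambda c:(np.array(c,float)+.5)/5-.5+[345,163]
S=[("mat",M([(20,62),(705,8),(742,522),(40,578)]),.003,.24,.32),
("L",M([(36,319),(146,324),(136,441),(27,431)]),.088,.048,.048),
("Mid",M([(287,291),(396,260),(428,382),(322,406)]),.088,.048,.048),
("R",M([(566,238),(676,256),(658,368),(541,348)]),.088,.048,.048),
("bin",B([(110,17),(662,90),(606,586),(42,508)]),.104,.19,.21)]
for n,p,z,a,b in S:
    c,y,s=fit(ray("top",p,z),a,b);print(n,c.round(4),round(y,3),"scale",s.round(3))
    if n=="bin":
        R=np.array([[np.cos(y),-np.sin(y)],[np.sin(y),np.cos(y)]])
        for k,v in dict(hinge=(.084,0),bead=(-.068,0),space=(0,.045)).items(): print(k,(c+R@v).round(4))
print("bead",ray("top",B([(347,469)]),.134).round(4),"coupling",ray("top",M([(481,62)]),.051).round(4),"nip",ray("top",M([(228,92)]),.049).round(4))
o=r.get_obs();from scipy.spatial.transform import Rotation as Ro
print(Ro.from_rotvec(o["orientation"]).as_matrix().round(3))
E
```

```text
mat [0.5345 0.1787] 0.074 scale 0.991
L [0.4862 0.2829] -0.061 scale 0.986
Mid [0.5041 0.1688] 0.271 scale 1.029
R [0.5171 0.0632] -0.178 scale 0.999
bin [ 0.5317 -0.1883] -0.145 scale 0.981
hinge [ 0.6149 -0.2004]
bead [ 0.4645 -0.1785]
space [ 0.5382 -0.1438]
bead [[ 0.4659 -0.1797  0.134 ]] coupling [[0.6286 0.1245 0.051 ]] nip [[0.6165 0.2366 0.049 ]]
[[ 0.255 -0.967 -0.001]
 [-0.967 -0.255  0.002]
 [-0.002  0.    -1.   ]]
```

>>> {"api": "arm_command", "payload": {
  "increments": [
    [[0.05,0.08,0],[0,0,-0.1],55],
    [[0.1,0.16,0],[0,0,-0.2],55],
    [[0.15,0.24,0],[0,0,-0.3],55],
    [[0.2,0.32,0],[0,0,-0.403],55],
    [[0.25,0.4,0],[0,0,-0.403],55],
    [[0.293,0.474,0],[0,0,-0.403],55],
    [[0.293,0.474,0],[0,0,-0.403],55],
    [[0.293,0.474,-0.02],[0,0,-0.403],55],
    [[0.293,0.474,-0.05],[0,0,-0.403],55],
    [[0.293,0.474,-0.05],[0,0,-0.403],55]
  ],
  "newtons": 40
}}

```text
clock: 1.1
tcp_pos: [0.4338, -0.2293, 0.2158]
orientation: [-2.054, 2.377, -0.001]
contact_force: [1.3, -0.4, -0.3]
grip_width: 0.0469
```

>>> {"api": "arm_command", "payload": {
  "increments": [
    [[0,0,0],[0,0,0],55],
    [[0,0,0],[0,0,0],55]
  ]
}}

```text
clock: 1.3
tcp_pos: [0.4331, -0.2299, 0.2154]
orientation: [2.058, -2.373, -0.002]
contact_force: [-0.6, -0.2, 0.2]
grip_width: 0.0472
```

```bash
python3 - <<'E'
from h import *
from scipy.spatial.transform import Rotation as Ro
o=r.get_obs();t=o["tcp_pos"];R=Ro.from_rotvec(o["orientation"]).as_matrix()
print(t.round(4),R.round(3).tolist(),"to bead",np.array([.465,-.179,.130])-t,"turn",-1.716-np.arctan2(R[1,0],R[0,0]))
E
```

```text
[ 0.4331 -0.2299  0.2154] [[-0.142, -0.99, -0.001], [-0.99, 0.142, 0.001], [-0.0, 0.001, -1.0]] to bead [ 0.03189157  0.05088544 -0.08536494] turn -0.0030918444387664223
```

>>> {"api": "arm_command", "payload": {
  "increments": [
    [[0.016,0.026,0],[0,0,0],55],
    [[0.032,0.051,-0.01],[0,0,0],55],
    [[0.032,0.051,-0.03],[0,0,0],55],
    [[0.032,0.051,-0.05],[0,0,0],55],
    [[0.032,0.051,-0.065],[0,0,0],55],
    [[0.032,0.051,-0.075],[0,0,0],55],
    [[0.032,0.051,-0.08],[0,0,0],55],
    [[0.032,0.051,-0.085],[0,0,0],55],
    [[0.032,0.051,-0.085],[0,0,0],55]
  ]
}}

```text
clock: 2.2
tcp_pos: [0.4649, -0.1804, 0.1308]
orientation: [2.054, -2.377, -0.0]
contact_force: [-0.0, -0.4, 0.1]
grip_width: 0.0471
```

```bash
python3 - <<'E'
from h import *
i=r.grab_frame("scene");cv2.imwrite("pics/s1.png",cv2.resize(i[150:350,130:330],None,fx=3,fy=3,interpolation=cv2.INTER_CUBIC))
o=r.get_obs();print(o["tcp_pos"],o["contact_force"])
E
```

```text
[ 0.4651691  -0.18032209  0.13117306] [-0.34699447  0.02812784 -0.04876112]
```

View pics/s1.png

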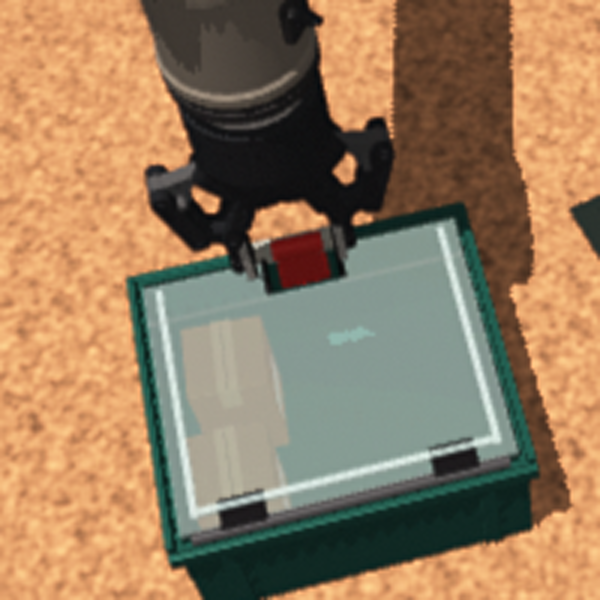

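The fingers straddle the red tab evenly, at about crop (240..345, 250). Closing on it.

>>> {"api": "arm_command", "payload": {
  "increments": [
    [[0,0,0],[0,0,0],20],
    [[0,0,0],[0,0,0],20],
    [[0,0,0],[0,0,0],20],
    [[0,0,0],[0,0,0],20],
    [[0,0,0],[0,0,0],20]
  ],
  "newtons": 50
}}

```text
clock: 2.75
tcp_pos: [0.4657, -0.1785, 0.132]
orientation: [-2.055, 2.374, 0.0]
contact_force: [-1.0, 4.7, 6.8]
grip_width: 0.0285
```

>>> {"api": "arm_command", "payload": {
  "increments": [
    [[0.002,0,0],[0,0,0],20],
    [[0.004,-0.0005,0],[0,0,0],20],
    [[0.006,-0.001,0],[0,0,0],20],
    [[0.0075,-0.001,0],[0,0,0],20],
    [[0.0075,-0.001,0],[0,0,0],20],
    [[0.0075,-0.001,0],[0,0,0],20]
  ]
}}

```text
clock: 3.35
tcp_pos: [0.472, -0.1794, 0.1319]
orientation: [2.056, -2.375, -0.003]
contact_force: [-5.7, 5.5, 10.2]
grip_width: 0.0285
```

```bash
python3 - <<'E'
import numpy as np
for t in np.arange(0,1.76,.1):
    s=.145-(.145*np.cos(t)-.029*np.sin(t));u=.145*np.sin(t)+.029*np.cos(t)-.029
    print(round(t,2),np.round([.9895*s,-.1445*s,u],3).tolist())
E
```

```text
0.0 [0.0, -0.0, 0.0]
0.1 [0.004, -0.001, 0.014]
0.2 [0.009, -0.001, 0.028]
0.3 [0.015, -0.002, 0.042]
0.4 [0.023, -0.003, 0.054]
0.5 [0.031, -0.005, 0.066]
0.6 [0.041, -0.006, 0.077]
0.7 [0.052, -0.008, 0.087]
0.8 [0.064, -0.009, 0.095]
0.9 [0.077, -0.011, 0.103]
1.0 [0.09, -0.013, 0.109]
1.1 [0.104, -0.015, 0.113]
1.2 [0.118, -0.017, 0.117]
1.3 [0.133, -0.019, 0.118]
1.4 [0.147, -0.022, 0.119]
1.5 [0.162, -0.024, 0.118]
1.6 [0.176, -0.026, 0.115]
1.7 [0.19, -0.028, 0.111]
```

>>> {"api": "arm_command", "payload": {
  "increments": [
    [[0.0015,0,0],[0,0,0],20],
    [[0.0015,0,0],[0,0,0],20]
  ]
}}

```text
clock: 3.55
tcp_pos: [0.4734, -0.1796, 0.1318]
orientation: [2.055, -2.375, -0.003]
contact_force: [-5.1, 5.3, 10.9]
grip_width: 0.0286
```

>>> {"api": "arm_command", "payload": {
  "increments": [
    [[0.002,0,0.007],[0,0,0],20],
    [[0.004,-0.001,0.014],[0,0,0],20],
    [[0.006,-0.001,0.021],[0,0,0],20],
    [[0.009,-0.001,0.028],[0,0,0],20],
    [[0.009,-0.001,0.028],[0,0,0],20]
  ]
}}

```text
clock: 4.05
tcp_pos: [0.481, -0.1806, 0.1588]
orientation: [2.053, -2.375, -0.007]
contact_force: [-4.9, 3.0, 0.3]
grip_width: 0.0287
```

>>> {"api": "arm_command", "payload": {
  "increments": [
    [[0.006,-0.001,0.014],[0,0,0],20],
    [[0.014,-0.002,0.026],[0,0,0],20],
    [[0.022,-0.004,0.038],[0,0,0],20],
    [[0.032,-0.005,0.049],[0,0,0],20],
    [[0.043,-0.007,0.059],[0,0,0],20],
    [[0.055,-0.008,0.067],[0,0,0],20],
    [[0.068,-0.01,0.075],[0,0,0],20],
    [[0.081,-0.012,0.081],[0,0,0],20],
    [[0.081,-0.012,0.081],[0,0,0],20]
  ]
}}

```text
clock: 4.95
tcp_pos: [0.5654, -0.1927, 0.2408]
orientation: [-2.054, 2.374, 0.0]
contact_force: [-1.4, 3.8, 3.6]
grip_width: 0.0282
```

>>> {"api": "arm_command", "payload": {
  "increments": [
    [[0.014,-0.002,0.004],[0,0,0],20],
    [[0.028,-0.004,0.008],[0,0,0],20],
    [[0.043,-0.006,0.009],[0,0,0],20],
    [[0.057,-0.009,0.01],[0,0,0],20],
    [[0.072,-0.011,0.009],[0,0,0],20],
    [[0.086,-0.013,0.006],[0,0,0],20],
    [[0.1,-0.015,0.002],[0,0,0],20],
    [[0.1,-0.015,0.002],[0,0,0],20]
  ]
}}

```text
clock: 5.75
tcp_pos: [0.6653, -0.2074, 0.2417]
orientation: [-2.056, 2.373, 0.0]
contact_force: [2.1, 5.3, 3.3]
grip_width: 0.0273
```

```bash
python3 - <<'E'
from h import *
i=r.grab_frame("scene");cv2.imwrite("pics/s2.png",cv2.resize(i[80:380,100:500],None,fx=2,fy=2,interpolation=cv2.INTER_CUBIC))
o=r.get_obs();print(o["tcp_pos"],o["contact_force"],o["grip_width"])
E
```

```text
[ 0.66477683 -0.20744179  0.24206197] [1.99514416 4.72136507 3.46059638] 0.02697487896562965
```

View pics/s2.png

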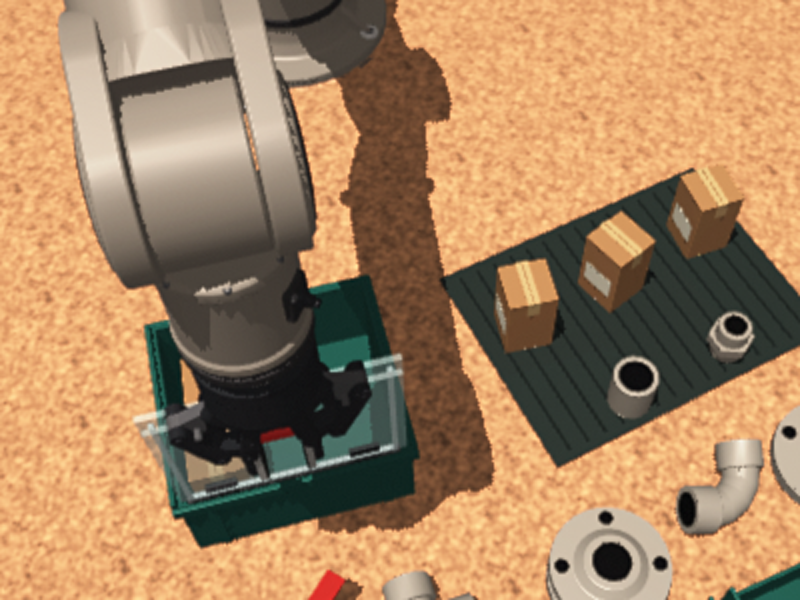

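The cover is back, leaning past upright, with the cartons untouched. I'll release it and rise.

>>> {"api": "arm_command", "payload": {
  "increments": [
    [[0,0,0],[0,0,0],60],
    [[0,0,0],[0,0,0],60],
    [[0,0,0],[0,0,0],60],
    [[0,0,0],[0,0,0],60],
    [[0.001,0,0.02],[0,0,0],60],
    [[0.002,0,0.05],[0,0,0],60],
    [[0.002,0,0.09],[0,0,0],60],
    [[0.002,0,0.09],[0,0,0],60]
  ]
}}

```text
clock: 6.6
tcp_pos: [0.6684, -0.2099, 0.3388]
orientation: [-2.05, 2.373, -0.014]
contact_force: [0.2, 0.6, 0.7]
grip_width: 0.051
```

```bash
cat >>h.py <<'E'
from scipy.spatial.transform import Rotation as Ro
def st(goal=None,ang=None):
    o=r.get_obs();t=o["tcp_pos"];R=Ro.from_rotvec(o["orientation"]).as_matrix();a=np.arctan2(R[1,0],R[0,0])
    print("t",o["clock"],t.round(4),"ang",a.round(3),"tz",R[:,2].round(3),"F",o["contact_force"].round(1),"w",o["grip_width"].round(4),"j",o["joints"].round(2))
    if goal is not None: print("delta",(np.array(goal)-t).round(4),"turn",((ang-a+np.pi/2)%np.pi-np.pi/2).round(3))
E
python3 - <<'E'
from h import *
cv2.imwrite("pics/s3.png",cv2.resize(r.grab_frame("scene")[150:350,130:330],None,fx=3,fy=3))
st([.517,.063,.20],-.178)
E
```

```text
Traceback (most recent call last):
  File "h.py", line 16, in st
    print("t",o["clock"],t.round(4),"ang",a.round(3),"tz",R[:,2].round(3),"F",o["contact_force"].round(1),"w",o["grip_width"].round(4),"j",o["joints"].round(2))
                                                                                                              ^^^^^^^^^^^^^^^^^^^^^
AttributeError: 'float' object has no attribute 'round'
```

View pics/s3.png

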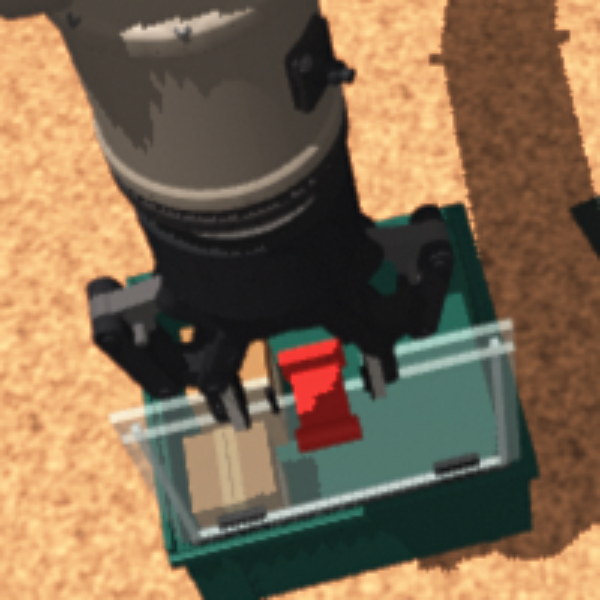

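The cover stays open and the tab is free of the fingers.

```bash
sed -i 's/o\["grip_width"\].round(4)/round(o["grip_width"],4)/' h.py; python3 - <<'E'
from h import *
st([.517,.063,.20],-.178)
E
```

```text
t 6.65 [ 0.6674 -0.2097  0.3357] ang -1.717 tz [ 0.006 -0.002 -1.   ] F [0.6 0.7 0.3] w 0.0512 j [ 0.32  0.46 -0.16  1.38  0.08  1.3  -1.56]
delta [-0.1504  0.2727 -0.1357] turn 1.539
```

>>> {"api": "arm_command", "payload": {
  "increments": [
    [[-0.02,0.04,0],[0,0,0.14],85],
    [[-0.04,0.08,0],[0,0,0.28],85],
    [[-0.06,0.12,0],[0,0,0.42],85],
    [[-0.08,0.15,-0.02],[0,0,0.56],85],
    [[-0.1,0.18,-0.04],[0,0,0.7],85],
    [[-0.11,0.2,-0.06],[0,0,0.84],85],
    [[-0.12,0.22,-0.08],[0,0,0.98],85],
    [[-0.13,0.24,-0.1],[0,0,1.12],85],
    [[-0.14,0.26,-0.12],[0,0,1.26],85],
    [[-0.15,0.273,-0.136],[0,0,1.4],85]
  ]
}}

```text
clock: 7.65
tcp_pos: [0.5143, 0.0651, 0.1941]
orientation: [3.104, -0.483, -0.003]
contact_force: [-0.2, -0.8, -0.0]
grip_width: 0.0723
```

>>> {"api": "arm_command", "payload": {
  "increments": [
    [[0,0,0],[0,0,0.14],85],
    [[0,0,0],[0,0,0.14],85],
    [[0,0,0],[0,0,0.14],85]
  ]
}}

```text
clock: 7.95
tcp_pos: [0.516, 0.0634, 0.1956]
orientation: [3.129, -0.283, -0.001]
contact_force: [-0.5, 0.7, -0.2]
grip_width: 0.0724
```

```bash
python3 - <<'E'
from h import *
st([.517,.063,.073],-.178)
E
```

```text
t 7.95 [0.516  0.0634 0.1956] ang -0.181 tz [-0. -0. -1.] F [-0.5  0.7 -0.2] w 0.0724 j [ 0.22  0.34 -0.56  1.95  0.22  0.92 -0.63]
delta [ 0.001  -0.0004 -0.1226] turn 0.003
```

>>> {"api": "arm_command", "payload": {
  "increments": [
    [[0.001,0,-0.04],[0,0,0],85],
    [[0.001,0,-0.08],[0,0,0],85],
    [[0.001,0,-0.11],[0,0,0],85],
    [[0.001,0,-0.122],[0,0,0],85],
    [[0.001,0,-0.122],[0,0,0],85],
    [[0.001,0,-0.122],[0,0,0],45],
    [[0.001,0,-0.122],[0,0,0],45],
    [[0.001,0,-0.122],[0,0,0],45],
    [[0.001,0,-0.122],[0,0,0],45],
    [[0.001,0,-0.122],[0,0,0],45]
  ],
  "newtons": 40
}}

```text
clock: 8.95
tcp_pos: [0.5184, 0.0643, 0.0757]
orientation: [-3.129, 0.277, -0.005]
contact_force: [-1.6, -0.7, 7.3]
grip_width: 0.0476
```

>>> {"api": "arm_command", "payload": {
  "increments": [
    [[0,0,0.01],[0,0,0],45],
    [[0,0,0.02],[0,0,0],45],
    [[0,0,0.03],[0,0,0],45],
    [[0,0,0.03],[0,0,0],45],
    [[0,0,0.03],[0,0,0],45],
    [[0,0,0.03],[0,0,0],45]
  ]
}}

```text
clock: 9.55
tcp_pos: [0.5168, 0.0638, 0.1037]
orientation: [3.129, -0.276, -0.001]
contact_force: [0.3, -0.4, -2.0]
grip_width: 0.0474
```

```bash
python3 - <<'E'
from h import *
st([.504,.169,.19],.271)
E
```

```text
t 9.55 [0.5168 0.0638 0.1037] ang -0.176 tz [-0. -0. -1.] F [ 0.3 -0.4 -2. ] w 0.0474 j [ 0.17  0.47 -0.51  2.02  0.33  0.74 -0.72]
delta [-0.0128  0.1052  0.0863] turn 0.447
```

>>> {"api": "arm_command", "payload": {
  "increments": [
    [[0,0,0],[0,0,0],45],
    [[0,0,0],[0,0,0],45],
    [[0,0,0],[0,0,0],45]
  ]
}}

```text
clock: 9.85
tcp_pos: [0.5169, 0.064, 0.1037]
orientation: [3.129, -0.276, -0.001]
contact_force: [-0.3, 0.4, -0.7]
grip_width: 0.0476
```

>>> {"api": "arm_command", "payload": {
  "increments": [
    [[0,0,0],[0,0,0],45]
  ]
}}

```text
clock: 9.95
tcp_pos: [0.517, 0.064, 0.1038]
orientation: [3.129, -0.276, -0.0]
contact_force: [0.9, -1.3, -0.8]
grip_width: 0.0475
```

>>> {"api": "arm_command", "payload": {
  "increments": [
    [[0,0,0],[0,0,0],45]
  ]
}}

```text
clock: 10.05
tcp_pos: [0.517, 0.064, 0.1038]
orientation: [-3.129, 0.276, 0.0]
contact_force: [-0.3, -1.0, -0.8]
grip_width: 0.0473
```

This one is empty at about 0.8 N, so I'll set it back down.

>>> {"api": "arm_command", "payload": {
  "increments": [
    [[0,0,-0.01],[0,0,0],45],
    [[0,0,-0.02],[0,0,0],45],
    [[0,0,-0.027],[0,0,0],45],
    [[0,0,-0.0285],[0,0,0],45],
    [[0,0,-0.0285],[0,0,0],45],
    [[0,0,-0.0285],[0,0,0],85],
    [[0,0,-0.0285],[0,0,0],85],
    [[0,0,-0.0285],[0,0,0],85],
    [[0,0,-0.0285],[0,0,0],85],
    [[0,0,0],[0,0,0],85]
  ]
}}

```text
clock: 11.05
tcp_pos: [0.5146, 0.0633, 0.1013]
orientation: [3.128, -0.276, -0.01]
contact_force: [0.6, 0.3, 0.1]
grip_width: 0.0725
```

>>> {"api": "arm_command", "payload": {
  "increments": [
    [[0,0,0.04],[0,0,0],85],
    [[0,0,0.08],[0,0,0],85],
    [[-0.006,0.05,0.08],[0,0,0.15],85],
    [[-0.013,0.105,0.08],[0,0,0.3],85],
    [[-0.013,0.105,0.08],[0,0,0.447],85],
    [[-0.013,0.105,0.08],[0,0,0.447],85],
    [[-0.013,0.105,0.08],[0,0,0.447],85]
  ]
}}

```text
clock: 11.75
tcp_pos: [0.5042, 0.1678, 0.1835]
orientation: [3.113, 0.417, -0.001]
contact_force: [0.6, -1.1, -0.3]
grip_width: 0.0726
```

```bash
python3 - <<'E'
from h import *
st([.504,.169,.074],.271)
E
```

```text
t 11.75 [0.5042 0.1678 0.1835] ang 0.266 tz [-0.001 -0.001 -1.   ] F [ 0.6 -1.1 -0.3] w 0.0726 j [ 0.11  0.4  -0.68  1.93  0.31  0.92 -0.45]
delta [-0.0002  0.0012 -0.1095] turn 0.005
```

>>> {"api": "arm_command", "payload": {
  "increments": [
    [[0,0.001,-0.04],[0,0,0],85],
    [[0,0.001,-0.08],[0,0,0],85],
    [[0,0.001,-0.1],[0,0,0],85],
    [[0,0.001,-0.109],[0,0,0],85],
    [[0,0.001,-0.109],[0,0,0],85],
    [[0,0.001,-0.109],[0,0,0],45],
    [[0,0.001,-0.109],[0,0,0],45],
    [[0,0.001,-0.109],[0,0,0],45],
    [[0,0.001,-0.109],[0,0,0],45],
    [[0,0.001,-0.109],[0,0,0],45]
  ]
}}

```text
clock: 12.75
tcp_pos: [0.5054, 0.1703, 0.0764]
orientation: [-3.113, -0.423, -0.005]
contact_force: [1.1, -1.1, 8.0]
grip_width: 0.0476
```

>>> {"api": "arm_command", "payload": {
  "increments": [
    [[0,0,0.01],[0,0,0],45],
    [[0,0,0.02],[0,0,0],45],
    [[0,0,0.03],[0,0,0],45],
    [[0,0,0.03],[0,0,0],45],
    [[0,0,0.03],[0,0,0],45],
    [[0,0,0.03],[0,0,0],45],
    [[0,0,0.03],[0,0,0],45],
    [[0,0,0.03],[0,0,0],45]
  ]
}}

```text
clock: 13.55
tcp_pos: [0.5038, 0.1699, 0.1045]
orientation: [3.113, 0.425, -0.001]
contact_force: [0.3, 0.3, -1.0]
grip_width: 0.0476
```

>>> {"api": "arm_command", "payload": {
  "increments": [
    [[0,0,0],[0,0,0],45]
  ]
}}

```text
clock: 13.65
tcp_pos: [0.5039, 0.17, 0.1047]
orientation: [-3.113, -0.424, 0.001]
contact_force: [1.0, 0.6, -0.6]
grip_width: 0.0476
```

```bash
python3 - <<'E'
from h import *
st([.486,.283,.18],-.061)
E
```

```text
t 13.65 [0.5039 0.17   0.1047] ang 0.271 tz [-0. -0. -1.] F [ 1.   0.6 -0.6] w 0.0476 j [ 0.05  0.51 -0.62  1.98  0.42  0.78 -0.54]
delta [-0.0179  0.113   0.0753] turn -0.332
```

This one is empty too, so the left carton should be the full one.

>>> {"api": "arm_command", "payload": {
  "increments": [
    [[0,0,-0.01],[0,0,0],45],
    [[0,0,-0.02],[0,0,0],45],
    [[0,0,-0.027],[0,0,0],45],
    [[0,0,-0.0285],[0,0,0],45],
    [[0,0,-0.0285],[0,0,0],45],
    [[0,0,-0.0285],[0,0,0],85],
    [[0,0,-0.0285],[0,0,0],85],
    [[0,0,-0.0285],[0,0,0],85],
    [[0,0,-0.0285],[0,0,0],85],
    [[0,0,0],[0,0,0],85]
  ]
}}

```text
clock: 14.65
tcp_pos: [0.5019, 0.1688, 0.1024]
orientation: [3.112, 0.424, -0.01]
contact_force: [1.0, 0.6, -0.3]
grip_width: 0.0726
```

>>> {"api": "arm_command", "payload": {
  "increments": [
    [[0,0,0.04],[0,0,0],85],
    [[0,0,0.08],[0,0,0],85],
    [[-0.009,0.05,0.08],[0,0,-0.15],85],
    [[-0.018,0.1,0.08],[0,0,-0.3],85],
    [[-0.018,0.113,0.08],[0,0,-0.332],85],
    [[-0.018,0.113,0.08],[0,0,-0.332],85],
    [[-0.018,0.113,0.08],[0,0,-0.332],85]
  ]
}}

```text
clock: 15.35
tcp_pos: [0.4859, 0.2827, 0.1847]
orientation: [3.139, -0.093, -0.0]
contact_force: [0.1, -1.1, 0.2]
grip_width: 0.0725
```

```bash
python3 - <<'E'
from h import *
st([.486,.283,.074],-.061)
E
```

```text
t 15.35 [0.4859 0.2827 0.1847] ang -0.059 tz [-0.    -0.001 -1.   ] F [ 0.1 -1.1  0.2] w 0.0725 j [-0.14  0.44 -0.63  1.86  0.31  0.95 -0.97]
delta [ 1.000e-04  3.000e-04 -1.107e-01] turn -0.002
```

>>> {"api": "arm_command", "payload": {
  "increments": [
    [[0,0,-0.04],[0,0,0],85],
    [[0,0,-0.08],[0,0,0],85],
    [[0,0,-0.1],[0,0,0],85],
    [[0,0,-0.11],[0,0,0],85],
    [[0,0,-0.11],[0,0,0],85],
    [[0,0,-0.11],[0,0,0],45],
    [[0,0,-0.11],[0,0,0],45],
    [[0,0,-0.11],[0,0,0],45],
    [[0,0,-0.11],[0,0,0],45],
    [[0,0,-0.11],[0,0,0],45]
  ],
  "newtons": 60
}}

```text
clock: 16.35
tcp_pos: [0.4874, 0.2834, 0.0766]
orientation: [-3.139, 0.096, -0.005]
contact_force: [0.7, -1.9, 7.4]
grip_width: 0.0469
```

>>> {"api": "arm_command", "payload": {
  "increments": [
    [[0,0,0.01],[0,0,0],45],
    [[0,0,0.02],[0,0,0],45],
    [[0,0,0.03],[0,0,0],45],
    [[0,0,0.03],[0,0,0],45],
    [[0,0,0.03],[0,0,0],45],
    [[0,0,0.03],[0,0,0],45],
    [[0,0,0.03],[0,0,0],45],
    [[0,0,0.03],[0,0,0],45]
  ]
}}

```text
clock: 17.15
tcp_pos: [0.4858, 0.2828, 0.1045]
orientation: [3.14, -0.096, -0.001]
contact_force: [0.2, 0.6, -4.8]
grip_width: 0.0472
```

```bash
python3 - <<'E'
from h import *
st([.5382,-.1438,.25],-.145)
E
```

```text
t 17.15 [0.4858 0.2828 0.1045] ang -0.061 tz [-0.001 -0.    -1.   ] F [ 0.2  0.6 -4.8] w 0.0472 j [-0.19  0.54 -0.58  1.92  0.4   0.8  -1.05]
delta [ 0.0524 -0.4266  0.1455] turn -0.084
```

It weighs about 4.8 N, so this is the full carton. I'll raise it and carry it to the bin.

>>> {"api": "arm_command", "payload": {
  "increments": [
    [[0,0,0.03],[0,0,0],45],
    [[0,0,0.07],[0,0,0],45],
    [[0,0,0.11],[0,0,0],45],
    [[0.003,-0.02,0.14],[0,0,-0.02],45],
    [[0.008,-0.06,0.145],[0,0,-0.04],45],
    [[0.013,-0.1,0.145],[0,0,-0.06],45],
    [[0.018,-0.14,0.145],[0,0,-0.084],45],
    [[0.023,-0.18,0.145],[0,0,-0.084],45],
    [[0.028,-0.22,0.145],[0,0,-0.084],45],
    [[0.033,-0.26,0.145],[0,0,-0.084],45]
  ]
}}

```text
clock: 18.15
tcp_pos: [0.5187, 0.0214, 0.2498]
orientation: [3.133, -0.227, -0.0]
contact_force: [0.8, 0.2, -4.1]
grip_width: 0.0468
```

>>> {"api": "arm_command", "payload": {
  "increments": [
    [[0.005,-0.04,0],[0,0,0],45],
    [[0.01,-0.08,0],[0,0,0],45],
    [[0.014,-0.115,0],[0,0,0],45],
    [[0.017,-0.14,0],[0,0,0],45],
    [[0.019,-0.16,0],[0,0,0],45],
    [[0.019,-0.167,0],[0,0,0],45],
    [[0.019,-0.167,0],[0,0,0],45],
    [[0.019,-0.167,0],[0,0,0],45]
  ]
}}

```text
clock: 18.95
tcp_pos: [0.5379, -0.1424, 0.2498]
orientation: [-3.133, 0.225, 0.001]
contact_force: [0.7, -0.2, -4.7]
grip_width: 0.0469
```

```bash
python3 - <<'E'
from h import *
st([.538,-.144,.0785],-.145)
cv2.imwrite("pics/t4.png",cv2.resize(r.grab_frame("top")[150:300,330:500],None,fx=4,fy=4,interpolation=cv2.INTER_CUBIC))
E
```

```text
t 18.95 [ 0.5379 -0.1424  0.2498] ang -0.143 tz [-0.     0.001 -1.   ] F [ 0.7 -0.2 -4.7] w 0.0469 j [ 0.53  0.32 -0.46  1.81  0.16  1.05 -0.14]
delta [ 1.000e-04 -1.600e-03 -1.713e-01] turn -0.002
```

View pics/t4.png

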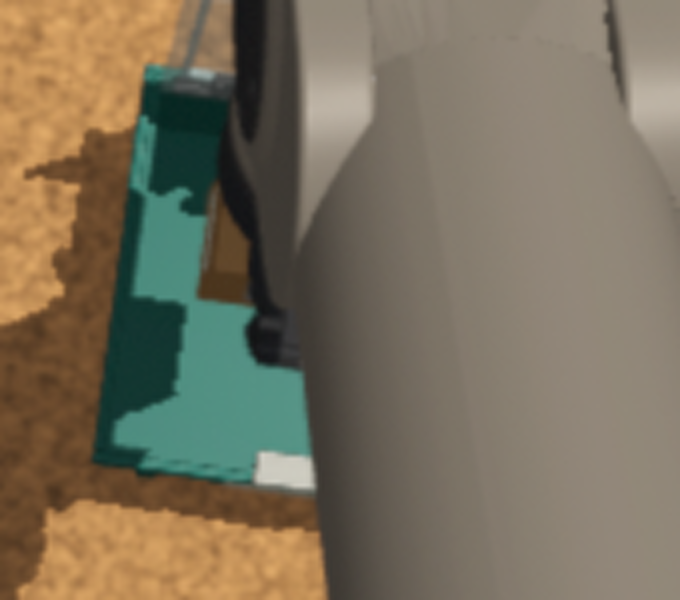

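The carton hangs over the free left half, its edge at about crop (205,250), clear of the wall. Lowering gently.

>>> {"api": "arm_command", "payload": {
  "increments": [
    [[0,-0.001,-0.025],[0,0,0],45],
    [[0,-0.001,-0.05],[0,0,0],45],
    [[0,-0.001,-0.075],[0,0,0],45],
    [[0,-0.001,-0.1],[0,0,0],45],
    [[0,-0.001,-0.12],[0,0,0],45],
    [[0,-0.001,-0.135],[0,0,0],45],
    [[0,-0.001,-0.148],[0,0,0],45],
    [[0,-0.001,-0.158],[0,0,0],45],
    [[0,-0.001,-0.164],[0,0,0],45],
    [[0,-0.001,-0.164],[0,0,0],45]
  ]
}}

```text
clock: 20.0
tcp_pos: [0.5379, -0.1449, 0.0855]
orientation: [-3.133, 0.227, 0.001]
contact_force: [-0.2, -0.9, -4.0]
grip_width: 0.0471
```

>>> {"api": "arm_command", "payload": {
  "increments": [
    [[0,0,-0.002],[0,0,0],45],
    [[0,0,-0.004],[0,0,0],45],
    [[0,0,-0.006],[0,0,0],45],
    [[0,0,-0.006],[0,0,0],45]
  ]
}}

```text
clock: 20.4
tcp_pos: [0.538, -0.1451, 0.0799]
orientation: [3.133, -0.228, -0.0]
contact_force: [0.6, -0.2, -5.7]
grip_width: 0.0473
```

>>> {"api": "arm_command", "payload": {
  "increments": [
    [[0,0,-0.001],[0,0,0],45],
    [[0,0,-0.002],[0,0,0],45],
    [[0,0,-0.002],[0,0,0],45]
  ]
}}

```text
clock: 20.7
tcp_pos: [0.538, -0.145, 0.0778]
orientation: [-3.133, 0.228, 0.0]
contact_force: [0.0, -0.4, -5.6]
grip_width: 0.0469
```

>>> {"api": "arm_command", "payload": {
  "increments": [
    [[0,0,-0.001],[0,0,0],45],
    [[0,0,-0.001],[0,0,0],45],
    [[0,0,-0.001],[0,0,0],45]
  ]
}}

```text
clock: 21.0
tcp_pos: [0.5381, -0.1451, 0.0776]
orientation: [3.133, -0.228, 0.0]
contact_force: [-3.6, -0.2, 5.8]
grip_width: 0.0472
```

Contact with the floor: force went from -5.6 to +5.8 N. Releasing and rising.

>>> {"api": "arm_command", "payload": {
  "increments": [
    [[0,0,0.0005],[0,0,0],75],
    [[0,0,0.0005],[0,0,0],75],
    [[0,0,0.0005],[0,0,0],75],
    [[0,0,0.0005],[0,0,0],75],
    [[0,0,0.02],[0,0,0],75],
    [[0,0,0.06],[0,0,0],75],
    [[0,0,0.1],[0,0,0],75],
    [[0,0,0.15],[0,0,0],75],
    [[0,0,0.19],[0,0,0],75],
    [[0,0,0.19],[0,0,0],75]
  ]
}}

```text
clock: 22.0
tcp_pos: [0.5415, -0.1452, 0.2732]
orientation: [3.131, -0.228, 0.017]
contact_force: [0.3, -0.6, 0.0]
grip_width: 0.0642
```

>>> {"api": "arm_command", "payload": {
  "increments": [
    [[-0.02,-0.05,0],[0,0,0],75],
    [[-0.04,-0.1,0],[0,0,0],75],
    [[-0.06,-0.15,0],[0,0,0],75],
    [[-0.08,-0.2,0],[0,0,0],75],
    [[-0.12,-0.24,0],[0,0,0],75],
    [[-0.16,-0.28,0],[0,0,0],75],
    [[-0.2,-0.32,0],[0,0,0],75],
    [[-0.2,-0.32,0],[0,0,0],75],
    [[-0.2,-0.32,0],[0,0,0],75]
  ]
}}

```text
clock: 22.9
tcp_pos: [0.3322, -0.4695, 0.2658]
orientation: [3.131, -0.243, -0.005]
contact_force: [-0.3, 0.3, 0.5]
grip_width: 0.0636
```

```bash
python3 - <<'E'
from h import *
st()
cv2.imwrite("pics/t5.png",cv2.resize(r.grab_frame("top")[150:310,140:500],None,fx=2.2,fy=2.2,interpolation=cv2.INTER_CUBIC))
cv2.imwrite("pics/s5.png",cv2.resize(r.grab_frame("scene")[140:360,130:530],None,fx=2,fy=2,interpolation=cv2.INTER_CUBIC))
E
```

```text
t 22.9 [ 0.3322 -0.4695  0.2658] ang -0.155 tz [-0.003 -0.001 -1.   ] F [-0.3  0.3  0.5] w 0.0636 j [ 1.08  0.31 -0.29  1.76  0.1   1.08  0.6 ]
```

View pics/t5.png

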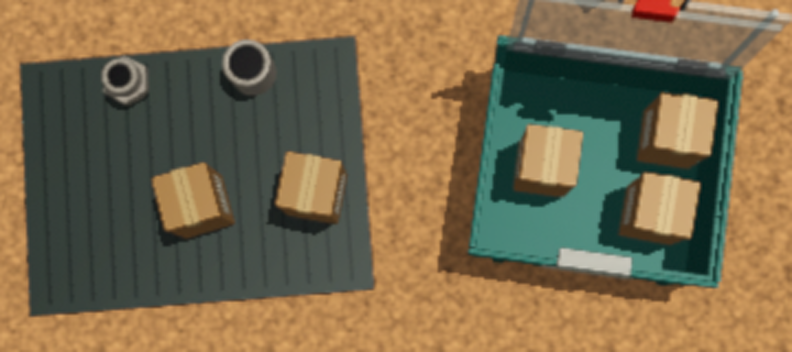

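View pics/s5.png

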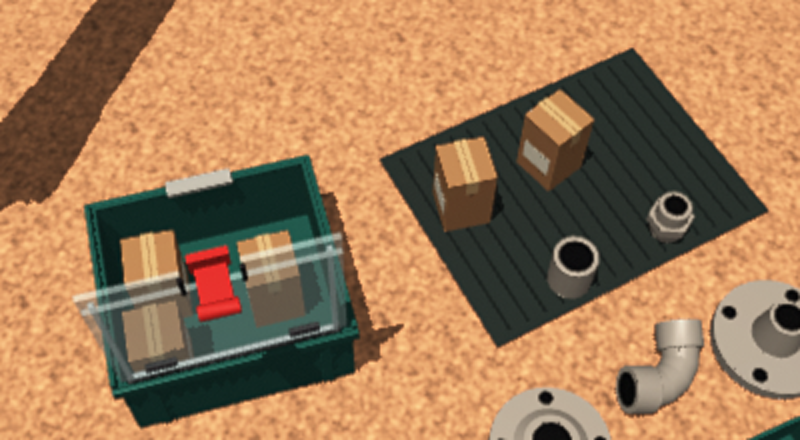

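In both views the full carton stands upright in the free half, top crop (550,158). The empties are upright on the mat, the fittings and stock are unmoved, the cover is back past upright, and the arm is clear. Handing in.

```bash
python3 -c "
from bench import r
print(r.hand_in())"
```

```text
the job is handed in; nothing more can be done
None
```

I found the full carton and set it down upright in the free half of the bin. The job was handed in at about 23 s of the 72 s allowed.

- **Cover:** I pinched the release tab, pressed it in about 7.5 mm and swung the cover back to about 1.7 rad. That angle is from the commanded arc, since I can't read the joint directly. The cover stayed open after release.
- **Weighing:** The right and middle cartons read about 0.6–1 N when lifted, so I put both back on the mat. The left one read about 4.8 N, so it is the full one. The first reading on the right carton was an unclear 2.0 N, and three repeats settled at about 0.8 N.
- **Placing:** The wrist force went from −5.6 to +5.8 N as the carton was lowered, which showed it was on the bin floor before I let go.

The last pictures from both cameras show:
- the full carton upright in the bin
- both empties upright on the mat
- the coupling, nipple and stock cartons apparently where they were
- the cover past upright

The arm is clear of everything, with contact force near zero. No check failed or disagreed at the end.

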